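# Stop the chiller logger and take out its data key

## Robot

A 7-joint arm with a two-finger parallel gripper is mounted at the origin on the work surface. World frame = base frame: x ahead of the robot, y to its left, z up, the work surface at z = 0. Lengths are in mm, angles in rad, forces in N, time in s.
With the tool pointing down it reaches from about 400 to 875 mm from the base axis. Payload 4.4 kg.
Tool frame: the origin (TCP) lies midway between the tips of the shut fingers; the grasp point (between the pads) lies 19 mm behind it; x points along the fingers, y is the direction in which the jaws open and shut, and the axes are right-handed (so a half turn about x gives the same grasp; the last joint's range is limited). The gripper opens to 85 mm and grips with 20 to 120 N. Pads are 22 mm wide; open, the fingers measure 114 mm over their backs; the gripper's body (76 mm by 85 mm) begins 54 mm behind the grasp point. The pads swing forward as they close: fully open they stand 13 mm farther back than shut.
Start: joints at [1.218, 0.628, 0.038, 1.517, -0.027, 0.996, -0.02], TCP at [183.902, -623.456, 231.313] pointing down, gripper open.
Joint ranges: [-3.06, 3.06], [-0.37, 2.12], [-1.25, 1.32], [0.18, 2.47], [-1.1, 4.24], [0.23, 1.98], [-2.94, 2.94]. Speed limits (rad/s): [2.57, 2.57, 3.14, 3.14, 3.14, 3.14, 3.14].

## Interface

Orientations are given as [roll, pitch, yaw] about the fixed x, y, z axes, in that order (R = Rz(yaw) Ry(pitch) Rx(roll)).
In Python, from cell import ctrl gives the robot as it stands.
- The arm moves only by the tool arm_command, never from a script. Its argument "series" is a list of rows, each a list of 7 numbers: the opening, from 0 (shut) to 1 (fully open), then the shift along the world's x, y, z in cm, then the turn, a rotation vector about the world's x, y, z in degrees. In form: [[claw, x, y, z, rx, ry, rz], ...]. A call has 1 to 20 rows; each row shifts and turns the commanded pose from where the row before left it; what a row does not reach is not made up. A row lasts 1/12 s, in which the tool goes at most 41.7 mm and 7.16 degrees, less where a joint would pass 70% of its speed; a pose out of reach is approached as far as the arm can. A call with a gripper value outside its range is refused whole. The fingers move at their own pace and stop on an object; the grip force is fixed at half the most. Time passes only in rows, so rows that do not move let the fingers close. It gives the time, the measured TCP pose, the force and the opening at its end, in the units of the state.
- ctrl.read_state(): the state, without advancing time (a new reading comes with each control period).
- ctrl.get_image(name): name is "side" or "top"; returns the picture (384x512x3 uint8, blue, green, red); there is no depth.
- ctrl.calibration(name): a dict with "fovy" (degrees; the focal length in pixels is half the picture's height over the tangent of half this angle, whatever the lens; pixels are square), "cx", "cy" (the principal point, pixels), "k1" (the pictures are not rectified: a ray, as slopes to the right and down, at radius r is drawn at 1 + k1 r^2 times it, then the intrinsics apply), "cam_to_world" (4x4, takes a point from camera to world coordinates). Camera axes: x right, y up, looking along -z (the intrinsics and any distortion apply to the point x, -y, -z); pixel columns grow to the right and rows downward; lengths in mm; the calibration is good to about 2 mm. A picture is of the moment at which its call begins. calibration takes no time and is no camera call.
- ctrl.finish_job(): hands the job in, once; it reports no verdict.
Trained networks look in the newest picture that a camera, given by its name, has taken for a name from the list of things; names that differ only in an ending like _2 or _b are one class to them, and where a whole thing is asked for, a point or a joint stands for the part that bears it (a point fixed in the world has none). Each returns a list of dicts, best first, with "conf" (0 to 1); they miss things now and then, are a little off and sometimes report something else, mostly with a low value. They report only what shows in the picture. A call takes as long as a camera call.
- ctrl.spot_in(label, camera): "centre" ([x, y, z] in mm, in world coordinates, good to about 4 mm: the middle of the surface that is visible of it).
The state is a dict: "clock": time; "qpos": joint angles; "qd": joint speeds; "tau": joint torques, N m; "eef_pos": TCP position; "tool_rot": TCP orientation; "force": force on the tool from outside, world axes, zero at the start; "torque": the same for the moment, N m; "width": finger opening in mm.
Only numpy, scipy, OpenCV 4.12 (cv2) and the standard library are available. Lean on these libraries where they do the work, as an engineer would, in place of code of your own. Each camera call takes 0.05 s, during which the arm holds its last target.

## Task

The chilling run is over: on the sloping logger console, press the red stop key square on with about 10 N for half a second, without pressing its green and yellow neighbours. Then pull the orange data key straight out of its socket and set it down in the blue tray beside the ramekin, without dropping it from a height. Do not push the bowl, bottle, shaker or ramekin about.

Things in the scene. Friction and masses are not known exactly. Their poses are not given: they have to be found in the camera images.
- console: Fixed logger console: a white panel (200 mm up the slope, 310 wide, 28 thick) with a dark screen. Its face slopes at 32 degrees and looks up and towards the console's -x (roughly to the robot). Origin: on the bench under the middle of the face, which is 100 mm up (lower edge 47, upper edge 153 mm above the bench); z up, y along the panel's width. The three keys form one level row, order varies.
- red_key: Red stop key (white square): flat 36 x 36 mm membrane pad, 3 mm proud of the panel, 16 mm from its neighbour. Origin: centre of its upper surface; z square out of the panel, x up the slope, y along the panel's width. It gives at most 2 mm (6 N per mm), then is rigid. It registers when over 6 N is held for 0.3 s; above 25 N it is damaged.
- green_key: Green membrane key (start, white dot), same size and axes as the red one; leave it alone: it must not feel more than 2 N.
- yellow_key: Yellow membrane key (pause, two white bars), same size and axes as the red one; leave it alone: it must not feel more than 2 N.
- socket (a point): Mouth of the data key's socket, level with the panel face, on the console's +y side (95 mm from the middle of the panel, 20 mm below mid-slope). Its axes are the console's (z vertical, not square to the panel). A sprung detent inside holds the data key: it takes about 10 N, straight out square to the panel, to free it.
- data_key: Orange data key, 62 mm long along its z, about 40 g; origin at mid-length. Grip: 16 mm thick (x), 34 wide (y), 44 long, from 13 mm below the origin (on the panel at the start) to 31 above. Below it a steel blade 8 x 20 x 18 mm, at the start wholly in the socket. At the start z is square out of the panel, x up the slope, y along its width. Best pinched across its 16 mm.
- tray: Open blue plastic tray, loose, 150 mm (x) by 190 mm (y), 32 mm high, walls and floor 4 mm; origin at the centre of its underside, z up. To the left or the right of the console.
- bowl: Steel bowl with carrots, 132 mm across and 50 mm high; origin under its centre. Bystander, on the other side from the tray.
- squeeze_bottle: Yellow squeeze bottle with a red nozzle, 60 mm across, 190 mm tall; origin under its centre. Bystander, beside the console.
- shaker: Glass shaker with steel cap, 56 mm across, 104 mm tall; origin under its centre. Bystander, beside the console.
- ramekin: White open cup, 60 mm across, 35 mm high; origin under its centre. Bystander, standing in the tray, in the half towards the tray's -y.

How it is judged:
By the outcome, as a careful person would: the job done as asked, in the order asked, and still so for the second after the job is handed in, with the robot touching nothing.
It also fails if it takes over 64 s, if anything falls off the work surface, if the arm or the gripper's body presses on something with over 40 N, if the wrist force passes 120 N, or if a joint passes its speed limit or range.

## Working session

There is one attempt and no reset: what is moved stays moved. The work goes in short steps, Python scripts to look and compute and a tool call to move; the robot and the scene stay as the last step left them, time stands still between calls to the robot, and variables do not carry over. Pictures are saved under pics/ and viewed, and the job is handed in when it is done.

Besides the shell and the picture viewer there is one more tool, called as name([rows], argument=value, ...), one row to a line, values as JSON. arm_command: Moves the arm, as the interface text tells. Its arguments: {"type":"object","properties":{"series":{"type":"array"}},"required":["series"]}

```bash
ls; mkdir -p pics
python3 - <<'E'
from cell import ctrl
import cv2
s=ctrl.read_state();print(s)
for c in("side","top"):
    im=ctrl.get_image(c);cv2.imwrite(f"pics/{c}0.png",im)
    k=ctrl.calibration(c);print(c,k)
    for n in["red_key","green_key","yellow_key","data_key","console","tray","ramekin","bowl","squeeze_bottle","shaker"]:
        print(n,[(round(d["conf"],2),[round(float(v)) for v in d["centre"]]) for d in ctrl.spot_in(n,c)][:3])
E
```

```text
pics
{'clock': 0.0, 'qpos': array([ 1.21819602,  0.6293278 ,  0.03844437,  1.51838435, -0.0269982 ,
        0.99628539, -0.02002844]), 'qd': array([-2.04089677e-04,  1.16996109e-03, -2.61580624e-05, -2.37987707e-04,
       -9.80086559e-05, -7.53879157e-04,  4.46573490e-04]), 'tau': array([ 3.74409547e-04, -5.63401794e+01,  1.22629378e+00, -1.93443149e+01,
        1.10343058e-02,  1.05555952e-02, -1.96609670e-05]), 'eef_pos': array([ 183.72305043, -622.84014806,  230.39577477]), 'tool_rot': array([-1.55635773,  1.56890951,  1.87200544]), 'force': array([-0.17298769,  0.53580371,  1.13051277]), 'torque': array([ 0.00321792, -0.03104235, -0.01342414]), 'width': 85.76690328051343}
side {'fovy': 50.02462236375248, 'cx': 253.43754616663432, 'cy': 189.29440213831163, 'k1': -0.0015545573818913883, 'cam_to_world': array([[-9.45432599e-01,  2.28485082e-01, -2.32275200e-01,
         2.71597138e+02],
       [-3.25798485e-01, -6.55210260e-01,  6.81582616e-01,
         6.98033009e+02],
       [ 3.54236541e-03,  7.20065332e-01,  6.93897233e-01,
         8.39813770e+02],
       [ 0.00000000e+00,  0.
[... 502 characters left out ...]
': 188.0611296971846, 'k1': -0.10268604713184537, 'cam_to_world': array([[ 2.90478114e-02,  9.92873520e-01, -1.15578537e-01,
         4.11806546e+02],
       [-9.99442098e-01,  3.07558460e-02,  1.30219643e-02,
        -1.11424059e+01],
       [ 1.64838792e-02,  1.15135796e-01,  9.93212983e-01,
         1.18378650e+03],
       [ 0.00000000e+00,  0.00000000e+00,  0.00000000e+00,
         1.00000000e+00]])}
red_key []
green_key [(0.55, [571, 21, 77])]
yellow_key []
data_key [(0.46, [599, 110, 120])]
console [(0.63, [628, 10, 112])]
tray [(0.85, [449, 338, 3])]
ramekin [(0.72, [406, 298, 14])]
bowl [(0.6, [412, -343, 40])]
squeeze_bottle [(0.76, [650, -324, 124])]
shaker [(0.81, [643, 292, 99])]
```

View pics/side0.png

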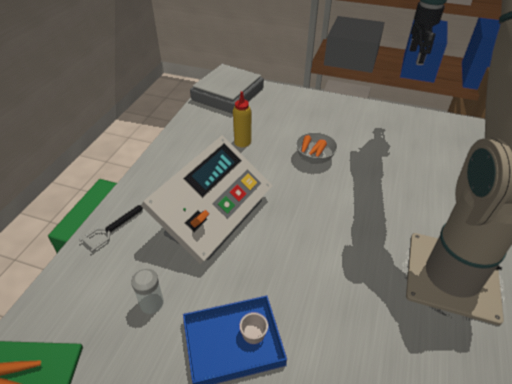

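View pics/top0.png

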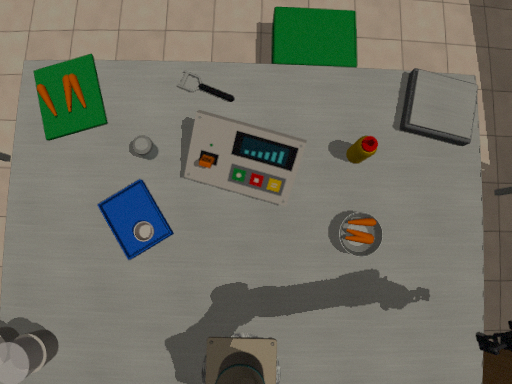

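Side view: console centre at about (208,195), keys at (227,204), (238,192) and (249,181), data key at (200,217), tray at (234,340), shaker (147,290). Top view: keys at (239,175), (256,180) and (274,185), data key (207,161). I'll zoom in for precise pixels.

Run:
```python
import cv2
a=cv2.imread("pics/side0.png")[130:265,135:280];b=cv2.imread("pics/top0.png")[100:215,175:315]
cv2.imwrite("pics/sidez.png",cv2.resize(a,None,fx=5,fy=4.4 and 5,interpolation=cv2.INTER_CUBIC)[:, :800][:600+75])
cv2.imwrite("pics/sidez.png",cv2.resize(a,None,fx=4,fy=4,interpolation=cv2.INTER_CUBIC))
cv2.imwrite("pics/topz.png",cv2.resize(b,None,fx=5,fy=5,interpolation=cv2.INTER_CUBIC))
```

```text
(no output)
```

View pics/sidez.png

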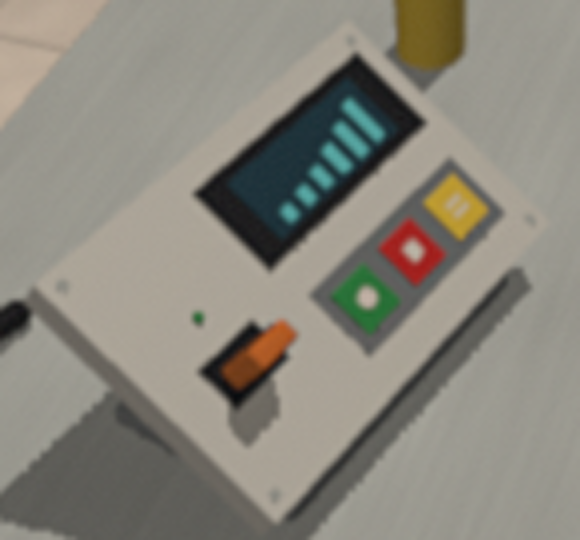

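View pics/topz.png

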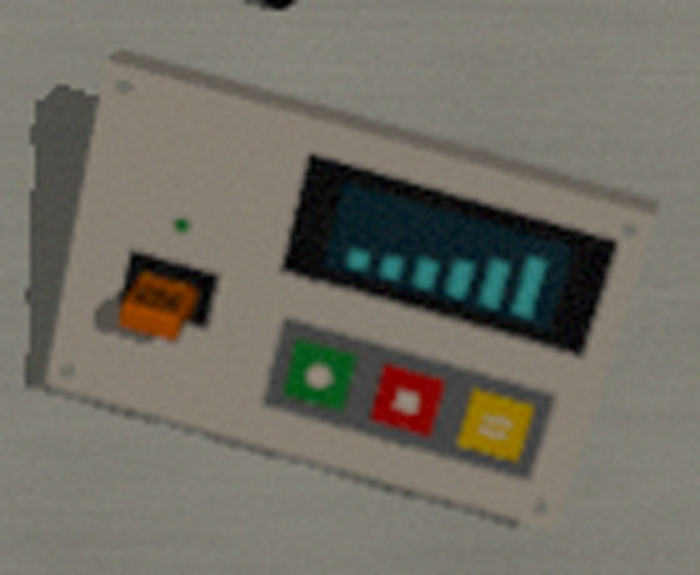

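```bash
cat > h.py <<'E'
import numpy as np
from cell import ctrl
from scipy.optimize import least_squares
K={c:ctrl.calibration(c) for c in("side","top")}
def proj(P,c):
    k=K[c];M=np.linalg.inv(k["cam_to_world"]);p=M[:3,:3]@np.asarray(P,float)+M[:3,3]
    f=192/np.tan(np.radians(k["fovy"])/2);s=np.array([p[0],-p[1]])/-p[2]
    s=s*(1+k["k1"]*(s@s));return s*f+[k["cx"],k["cy"]]
a=np.radians(32)
def axes(yaw):
    c,s=np.cos(yaw),np.sin(yaw);Rz=np.array([[c,-s,0],[s,c,0],[0,0,1]])
    return Rz@np.array([np.cos(a),0,np.sin(a)]),Rz@np.array([0,1,0]),Rz@np.array([-np.sin(a),0,np.cos(a)])
def pt(q,u,v,n):
    U,V,N=axes(q[2]);return np.array([q[0],q[1],100])+u*U+v*V+n*N
def tri(ps,z=None):
    f=lambda X:np.concatenate([proj(X,c)-p for c,p in ps.items()])
    r=least_squares(f,[580,0,80]);return r.x,r.fun
E
cat > fit.py <<'E'
from h import *
S=lambda x,y:np.array([x,y])/4-.375+[135,130]
T=lambda x,y:np.array([x,y])/5-.4+[175,100]
C=[(100,155,"side",S(35,292)),(100,-155,"side",S(348,20)),(-100,-155,"side",S(549,228)),(-100,155,"side",S(278,523)),
(100,155,"top",T(110,62)),(100,-155,"top",T(653,213)),(-100,155,"top",T(45,387)),(-100,-155,"top",T(555,530))]
k={"g":(S(366,297),T(320,376)),"r":(S(412,249),T(407,400)),"y":(S(457,206),T(496,426))}
# x,y,yaw ; keys u0,v0 ; per camera pixel offset (weak prior)
def f(p,full=True):
    r=[]
    o={"side":p[5:7],"top":p[7:9]}
    for u,v,c,q in C:r.append(proj(pt(p,u,v,0),c)+o[c]-q)
    for i,n in enumerate("gry"):
        for c,q in zip(("side","top"),k[n]):r.append(2*(proj(pt(p,p[3],p[4]-52*(i-1),3),c)+o[c]-q))
    r.append(p[5:9]/1.0)
    return np.concatenate(r)
r=least_squares(f,[620,0,-.2,-50,0,0,0,0,0])
print(r.x.round(3));print(r.fun.round(1))
q=r.x[:3]
print("red",pt(q,r.x[3],r.x[4],3),"axes",axes(q[2]))
for n in"gry":print(n,tri({"side":k[n][0],"top":k[n][1]}))
print("socket",pt(q,-20,95,0),"key origin",pt(q,-20,95,13),"top",pt(q,-20,95,44))
for c in K:print(c,[(proj(pt(q,-20,95,n),c)-({"side":[135,130],"top":[175,100]}[c])+.4)*{"side":4,"top":5}[c] for n in(0,44)])
np.save("q.npy",r.x)
E
python3 fit.py
```

```text
[ 6.13498e+02  1.44570e+01 -2.45000e-01 -4.36010e+01 -5.26970e+01
  2.27000e-01  7.21000e-01  2.94000e-01 -3.61000e-01]
[-0.4 -1.4  0.   0.4  0.4 -1.1 -0.1  0.6 -1.2  0.   0.4  0.4 -0.2  0.1
 -0.1  0.3  0.2  0.1 -0.  -0.1  0.2  0.5  0.4  0.2 -0.5 -0.2  0.  -0.3
  0.2  0.7  0.3 -0.4]
red [563.2825156  -27.28746624  79.43938742] axes (array([ 0.82262336, -0.20609799,  0.52991926]), array([0.2430263, 0.9700197, 0.       ]), array([-0.51403212,  0.12878432,  0.8480481 ]))
g (array([576.69462289,  22.22695208,  75.94519137]), array([-0.20280546, -0.03179564,  0.05257253,  0.22107211]))
r (array([564.03681667, -27.80720438,  77.20045303]), array([-0.28350377, -0.04200814,  0.06819719,  0.29993371]))
y (array([550.73283021, -78.99673837,  75.40000644]), array([-0.36034993, -0.05024801,  0.08048758,  0.3705705 ]))
socket [620.13312012 110.73080405  89.40161472] key origin [613.4507025  112.40500022 100.42623997] top [597.51570662 116.39731415 126.71573095]
side [array([243.99304233, 363.47073183]), array([269.09692154, 337.36589632])]
top [array([166.19381472, 292.99768207]), array([146.98738456, 320.38314343])]
```

```bash
cat >> h.py <<'E'
from scipy.spatial.transform import Rotation as R
def st():
    s=ctrl.read_state();return s,R.from_euler("xyz",s["tool_rot"])
def target(yaw,sg):
    U,V,N=axes(yaw);return R.from_matrix(np.c_[-N,sg*U,np.cross(-N,sg*U)])
E
python3 - <<'E'
from h import *
s,r=st();q=np.load("q.npy")
print(r.as_matrix().round(3))
for sg in(1,-1):
    d=target(q[2],sg)*r.inv();v=np.degrees(d.as_rotvec());print(sg,v,np.linalg.norm(v))
h=pt(q,q[3],q[4],103);print("hover",h,h-s["eef_pos"])
# tray
for n,cs in {"side":0,"top":0}.items():
    pass
from scipy.optimize import least_squares
top=[(140,181),(98,206),(130,258),(172,233)]
# rim corners z=32 by tray-frame
C=[(-75,95)]
loc=[(75,95),(-75,95),(-75,-95),(75,-95)]
def f(p):
    c,sn=np.cos(p[2]),np.sin(p[2]);o=[]
    for (x,y),t in zip(loc,top):o.append(proj([p[0]+c*x-sn*y,p[1]+sn*x+c*y,32],"top")-t)
    return np.concatenate(o)
z=least_squares(f,[450,337,-1.0]);print(z.x,z.fun.round(1))
E
```

```text
[[ 0.     0.283 -0.959]
 [-0.    -0.959 -0.283]
 [-1.     0.    -0.   ]]
1 [-23.1612264  -24.1337758   57.89495426] 66.86334774020375
-1 [  27.84031178  -26.71242044 -116.80734421] 123.01460086746378
hover [511.87930311 -14.40903419 164.24419704] [328.00800515 609.06153403 -67.07488832]
[442.461373   325.22189105  -0.97463102] [ 0.1 -2.3 -0.6 -0.4 -0.5  2.5  1.   0.1]
```

arm_command([
  [0, 1.2, 2.2, 0, -0.83, -0.86, 2.07],
  [0, 1.2, 2.2, 0, -0.83, -0.86, 2.07],
  [0, 1.2, 2.2, 0, -0.83, -0.86, 2.07],
  [0, 1.2, 2.2, 0, -0.83, -0.86, 2.07],
  [0, 1.2, 2.2, 0, -0.83, -0.86, 2.07],
  [0, 1.2, 2.2, 0, -0.83, -0.86, 2.07],
  [0, 1.2, 2.2, 0, -0.83, -0.86, 2.07],
  [0, 1.2, 2.2, 0, -0.83, -0.86, 2.07],
  [0, 1.2, 2.2, 0, -0.83, -0.86, 2.07],
  [0, 1.2, 2.2, 0, -0.83, -0.86, 2.07],
  [0, 1.2, 2.2, 0, -0.83, -0.86, 2.07],
  [0, 1.2, 2.2, 0, -0.83, -0.86, 2.07],
  [0, 1.2, 2.2, 0, -0.83, -0.86, 2.07],
  [0, 1.2, 2.2, 0, -0.83, -0.86, 2.07],
])

```text
clock: 2.27
eef_pos: [352.4, -314.5, 231.7]
tool_rot: [1.832, 1.28, -0.512]
force: [0.5, -0.8, -0.7]
width: 0.1
```

arm_command([
  [0, 1.2, 2.2, 0, -0.83, -0.86, 2.07],
  [0, 1.2, 2.2, 0, -0.83, -0.86, 2.07],
  [0, 1.2, 2.2, 0, -0.83, -0.86, 2.07],
  [0, 1.2, 2.2, 0, -0.83, -0.86, 2.07],
  [0, 1.2, 2.2, 0, -0.83, -0.86, 2.07],
  [0, 1.2, 2.2, 0, -0.83, -0.86, 2.07],
  [0, 1.2, 2.2, 0, -0.83, -0.86, 2.07],
  [0, 1.2, 2.2, 0, -0.83, -0.86, 2.07],
  [0, 1.2, 2.2, 0, -0.83, -0.86, 2.07],
  [0, 1.2, 2.2, 0, -0.83, -0.86, 2.07],
  [0, 1.2, 2.2, 0, -0.83, -0.86, 2.07],
  [0, 1.2, 2.2, 0, -0.83, -0.86, 2.07],
  [0, 1.2, 2.2, 0, -0.83, -0.86, 2.07],
  [0, 1.2, 2.2, 0, -0.83, -0.86, 2.07],
  [0, 0, 0, 0, 0, 0, 0],
  [0, 0, 0, 0, 0, 0, 0],
  [0, 0, 0, 0, 0, 0, 0],
])

```text
clock: 3.68
eef_pos: [494.2, -48.3, 228.4]
tool_rot: [1.587, 1.059, -0.301]
force: [-0.4, 0.2, 0.1]
width: -0.0
```

```bash
cat > chk.py <<'E'
from h import *
import sys
s,r=st();q=np.load("q.npy")
d=target(q[2],1)*r.inv();print("t",s["clock"],"pos",s["eef_pos"].round(1),"F",s["force"].round(2),"w",round(s["width"],1),"q",s["qpos"].round(2))
U,V,N=axes(q[2]);rel=s["eef_pos"]-np.array([q[0],q[1],100])
print("uvn",np.array([rel@U,rel@V,rel@N]).round(1),"red uv",q[3:5],"rot left",np.degrees(d.as_rotvec()).round(2),"Fn",(s["force"]@N).round(2))
E
python3 chk.py
```

```text
t 3.6833 pos [494.2 -48.3 228.4] F [-0.39  0.21  0.15] w -0.0 q [ 0.27  0.3  -0.46  2.38  1.55  0.34 -1.92]
uvn [-17.1 -89.9 162.1] red uv [-43.60052262 -52.69663325] rot left [-1.19 -2.44  4.01] Fn 0.35
```

arm_command([
  [0, 0.3, 0.5, -0.8, -0.2, -0.4, 0.67],
  [0, 0.3, 0.5, -0.8, -0.2, -0.4, 0.67],
  [0, 0.3, 0.5, -0.8, -0.2, -0.4, 0.67],
  [0, 0.3, 0.6, -0.8, -0.2, -0.4, 0.67],
  [0, 0.3, 0.6, -0.8, -0.2, -0.4, 0.67],
  [0, 0.3, 0.6, -0.8, -0.2, -0.4, 0.67],
  [0, 0, 0, -0.8, 0, 0, 0],
  [0, 0, 0, -0.8, 0, 0, 0],
  [0, 0, 0, 0, 0, 0, 0],
  [0, 0, 0, 0, 0, 0, 0],
])

```text
clock: 4.52
eef_pos: [512.0, -16.1, 164.0]
tool_rot: [1.569, 1.014, -0.248]
force: [0.2, 0.5, -0.6]
width: 0.0
```

```bash
python3 chk.py
python3 - <<'E'
from cell import ctrl
import cv2
for c in("side","top"):cv2.imwrite(f"pics/{c}1.png",ctrl.get_image(c))
E
```

```text
t 4.5167 pos [512.  -16.1 164. ] F [ 0.22  0.5  -0.57] w 0.0 q [ 0.27  0.52 -0.61  2.45  2.05  0.6  -2.43]
uvn [-43.2 -54.3 102.5] red uv [-43.60052262 -52.69663325] rot left [ 0.02 -0.11  0.06] Fn -0.53
```

View pics/side1.png

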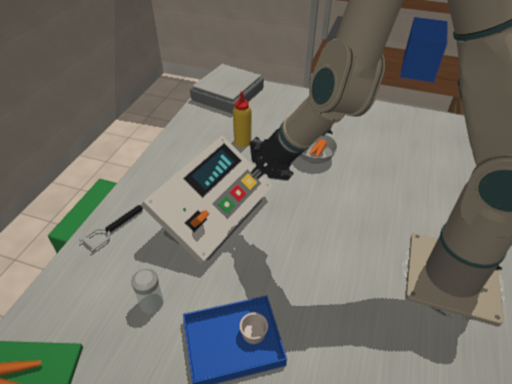

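The arm is hovering over the key row with its shut fingertips at about (258,172) in the side view, and the pose error is under 2 mm. Approaching along the panel normal.

arm_command([
  [0, 0.44, -0.1, -0.72, 0, 0, 0],
  [0, 0.44, -0.1, -0.72, 0, 0, 0],
  [0, 0.44, -0.1, -0.72, 0, 0, 0],
  [0, 0.44, -0.1, -0.72, 0, 0, 0],
  [0, 0.44, -0.1, -0.72, 0, 0, 0],
  [0, 0.44, -0.09, -0.72, 0, 0, 0],
  [0, 0.44, -0.09, -0.72, 0, 0, 0],
  [0, 0.44, -0.09, -0.72, 0, 0, 0],
  [0, 0.44, -0.09, -0.72, 0, 0, 0],
  [0, 0.44, -0.09, -0.72, 0, 0, 0],
  [0, 0, 0, 0, 0, 0, 0],
  [0, 0, 0, 0, 0, 0, 0],
])

```text
clock: 5.62
eef_pos: [556.4, -24.2, 91.8]
tool_rot: [1.571, 1.014, -0.244]
force: [-0.4, 0.5, 0.7]
width: 0.3
```

```bash
python3 chk.py
python3 - <<'E'
from cell import ctrl
import cv2
a=ctrl.get_image("side");b=ctrl.get_image("top")
cv2.imwrite("pics/s2.png",cv2.resize(a[130:265,135:290],None,fx=5,fy=5,interpolation=cv2.INTER_CUBIC)[:600])
cv2.imwrite("pics/t2.png",cv2.resize(b[100:215,175:315],None,fx=5,fy=5,interpolation=cv2.INTER_CUBIC))
E
```

```text
t 5.6167 pos [556.4 -24.2  91.8] F [-0.43  0.5   0.71] w 0.3 q [ 0.28  0.75 -0.61  2.39  2.22  0.74 -2.51]
uvn [-43.4 -51.4  17.4] red uv [-43.60052262 -52.69663325] rot left [-0.03 -0.08 -0.07] Fn 0.88
```

View pics/s2.png

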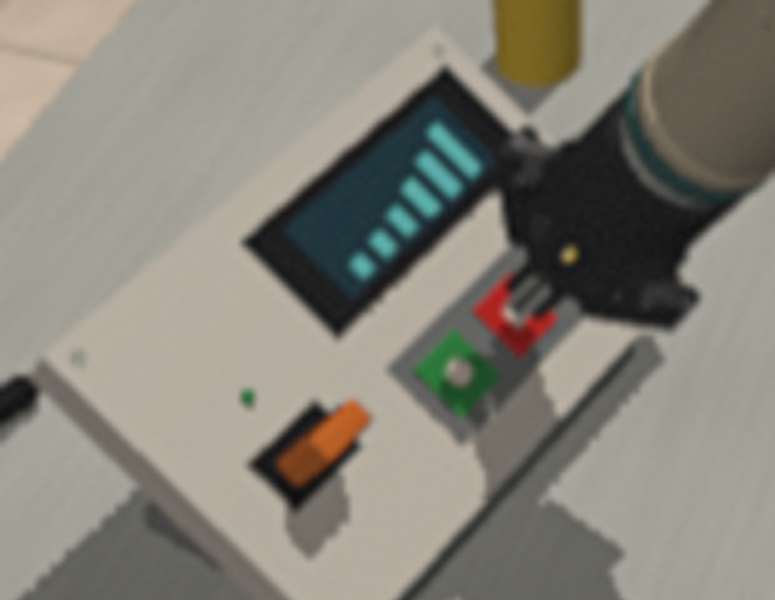

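View pics/t2.png

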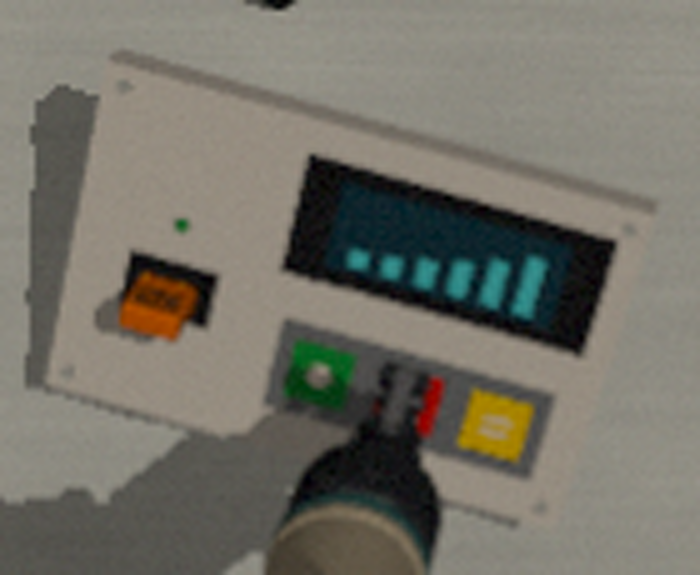

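Side view: the tips sit over the red key at about (525,295) in the zoom. Top view: they sit 1 px left of its centre. I'll correct that and close in.

arm_command([
  [0, 0.1, -0.06, -0.18, 0, 0, 0],
  [0, 0.1, -0.06, -0.18, 0, 0, 0],
  [0, 0.1, -0.06, -0.18, 0, 0, 0],
  [0, 0.1, -0.06, -0.18, 0, 0, 0],
  [0, 0.1, -0.03, -0.18, 0, 0, 0],
  [0, 0, 0, 0, 0, 0, 0],
  [0, 0, 0, 0, 0, 0, 0],
])

```text
clock: 6.3
eef_pos: [561.5, -26.9, 83.2]
tool_rot: [1.571, 1.013, -0.244]
force: [0.1, 0.4, -0.1]
width: 0.4
```

```bash
python3 chk.py
```

```text
t 6.3 pos [561.5 -26.9  83.2] F [ 0.08  0.39 -0.08] w 0.4 q [ 0.29  0.78 -0.61  2.38  2.24  0.75 -2.52]
uvn [-43.2 -52.8   7.2] red uv [-43.60052262 -52.69663325] rot left [-0.02 -0.04 -0.07] Fn -0.06
```

Small 1 mm steps until contact.

arm_command([
  [0, 0.05, -0.01, -0.085, 0, 0, 0],
  [0, 0.05, -0.015, -0.085, 0, 0, 0],
  [0, 0, 0, 0, 0, 0, 0],
])

```text
clock: 6.55
eef_pos: [562.6, -27.1, 81.6]
tool_rot: [1.571, 1.013, -0.244]
force: [0.1, -0.3, 1.0]
width: -0.2
```

arm_command([
  [0, 0.05, -0.01, -0.085, 0, 0, 0],
  [0, 0, 0, 0, 0, 0, 0],
])

```text
clock: 6.72
eef_pos: [563.1, -27.3, 80.7]
tool_rot: [1.571, 1.013, -0.244]
force: [-0.4, 1.1, -0.0]
width: 0.2
```

arm_command([
  [0, 0.05, -0.01, -0.085, 0, 0, 0],
  [0, 0, 0, 0, 0, 0, 0],
])

```text
clock: 6.88
eef_pos: [563.5, -27.3, 80.0]
tool_rot: [1.571, 1.013, -0.244]
force: [-1.2, -0.6, 0.8]
width: 0.1
```

```bash
python3 chk.py
```

```text
t 6.8833 pos [563.5 -27.3  80. ] F [-1.18 -0.56  0.82] w 0.1 q [ 0.29  0.78 -0.61  2.37  2.25  0.75 -2.52]
uvn [-43.1 -52.7   3.3] red uv [-43.60052262 -52.69663325] rot left [-0.01 -0.02 -0.09] Fn 1.23
```

arm_command([
  [0, 0.03, -0.01, -0.05, 0, 0, 0],
  [0, 0, 0, 0, 0, 0, 0],
])

```text
clock: 7.05
eef_pos: [563.8, -27.4, 79.6]
tool_rot: [1.571, 1.013, -0.244]
force: [-1.1, 0.6, 3.2]
width: 0.2
```

```bash
python3 chk.py
```

```text
t 7.05 pos [563.8 -27.4  79.6] F [-1.11  0.63  3.21] w 0.2 q [ 0.29  0.79 -0.61  2.37  2.25  0.75 -2.52]
uvn [-43.1 -52.7   2.9] red uv [-43.60052262 -52.69663325] rot left [-0.01 -0.02 -0.09] Fn 3.37
```

arm_command([
  [0, 0.03, -0.01, -0.05, 0, 0, 0],
  [0, 0.03, -0.01, -0.05, 0, 0, 0],
  [0, 0, 0, 0, 0, 0, 0],
])

```text
clock: 7.3
eef_pos: [564.2, -27.5, 78.8]
tool_rot: [1.571, 1.012, -0.244]
force: [-4.2, 1.2, 8.4]
width: 0.1
```

```bash
python3 chk.py
```

```text
t 7.3 pos [564.2 -27.5  78.8] F [-4.17  1.17  8.44] w 0.1 q [ 0.29  0.79 -0.6   2.37  2.25  0.75 -2.52]
uvn [-43.1 -52.7   2. ] red uv [-43.60052262 -52.69663325] rot left [ 0.   -0.01 -0.11] Fn 9.46
```

arm_command([
  [0, 0, 0, 0, 0, 0, 0],
  [0, 0, 0, 0, 0, 0, 0],
  [0, 0, 0, 0, 0, 0, 0],
  [0, 0, 0, 0, 0, 0, 0],
])

```text
clock: 7.63
eef_pos: [564.2, -27.5, 78.9]
tool_rot: [1.571, 1.012, -0.244]
force: [-4.4, 1.1, 7.9]
width: 0.1
```

arm_command([
  [0, -0.26, 0.06, 0.42, 0, 0, 0],
  [0, -0.51, 0.13, 0.85, 0, 0, 0],
  [0, -0.77, 0.19, 1.27, 0, 0, 0],
  [0, -0.77, 0.19, 1.27, 0, 0, 0],
  [0, -0.77, 0.19, 1.27, 0, 0, 0],
  [0, -0.77, 0.19, 1.27, 0, 0, 0],
  [0, -0.77, 0.19, 1.27, 0, 0, 0],
  [0, 0, 0, 0, 0, 0, 0],
  [0, 0, 0, 0, 0, 0, 0],
])

```text
clock: 8.38
eef_pos: [518.4, -16.2, 155.8]
tool_rot: [1.571, 1.011, -0.244]
force: [0.5, 0.4, 0.6]
width: -0.2
```

```bash
python3 chk.py;  python3 - <<'E'
from h import *
import cv2
a=ctrl.get_image("side");b=ctrl.get_image("top")
cv2.imwrite("pics/t3.png",cv2.resize(b[140:190,180:250],None,fx=10,fy=10,interpolation=cv2.INTER_CUBIC))
cv2.imwrite("pics/s3.png",cv2.resize(a[190:250,160:240],None,fx=10,fy=10,interpolation=cv2.INTER_CUBIC))
q=np.load("q.npy")
for n,c,o,of in(("t","top",[180,140],q[7:9]),("s","side",[160,190],q[5:7])):
  im=cv2.imread(f"pics/{n}3.png")
  w=lambda x,y,z:tuple(int(v) for v in (proj(pt(q,-20+x,95+y,z),c)+of-o+.5)*10)
  for z in(0,44):
    P=[w(x,y,z) for x,y in((8,17),(8,-17),(-8,-17),(-8,17))]
    cv2.polylines(im,[np.array(P)],True,(255,255,0) if z else (255,0,255),1)
  cv2.imwrite(f"pics/{n}3.png",im)
for c in K:print([(d["conf"],d["centre"]) for d in ctrl.spot_in("data_key",c)])
E
```

```text
t 8.3833 pos [518.4 -16.2 155.8] F [0.46 0.37 0.57] w -0.2 q [ 0.27  0.56 -0.62  2.44  2.08  0.62 -2.45]
uvn [-42.3 -52.9  92.3] red uv [-43.60052262 -52.69663325] rot left [ 0.02  0.09 -0.09] Fn 0.29
[(0.64, [654.2, -312.9, 90.5]), (0.52, [596.7, 125.5, 122.0])]
[(0.62, [602.1, 110.3, 120.8])]
```

View pics/t3.png

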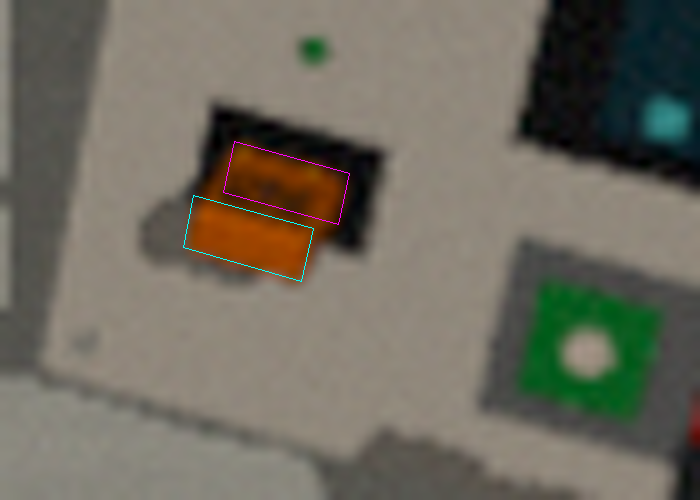

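View pics/s3.png

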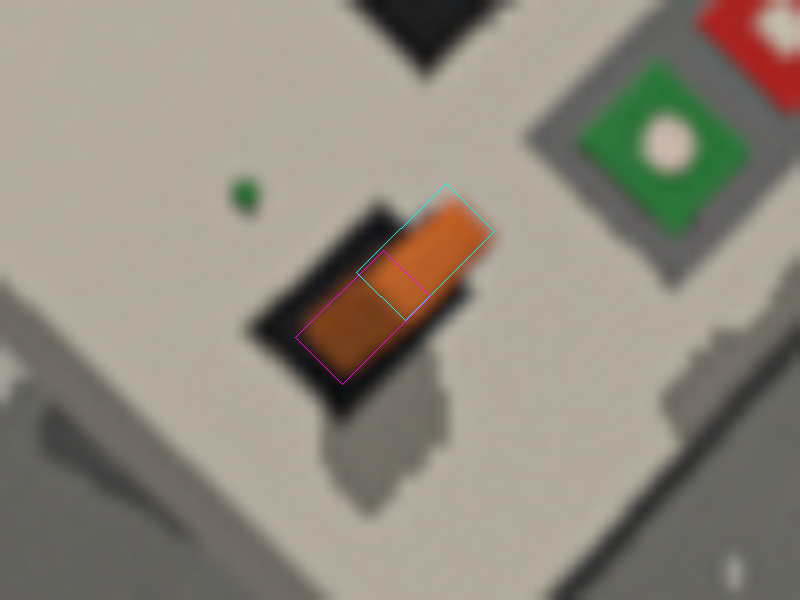

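The overlay matches the key within about 2 mm in both views: its top face is at (250,238) in the top zoom and at (430,250) in the side zoom. Moving over it with the jaws part open.

arm_command([
  [0.6, 0.41, 1.16, 0.15, 0, 0, 0],
  [0.6, 0.41, 1.16, 0.15, 0, 0, 0],
  [0.6, 0.41, 1.16, 0.15, 0, 0, 0],
  [0.6, 0.41, 1.16, 0.15, 0, 0, 0],
  [0.6, 0.41, 1.16, 0.15, 0, 0, 0],
  [0.6, 0.41, 1.16, 0.15, 0, 0, 0],
  [0.6, 0.41, 1.16, 0.15, 0, 0, 0],
  [0.6, 0.41, 1.16, 0.15, 0, 0, 0],
  [0.6, 0.41, 1.16, 0.15, 0, 0, 0],
  [0.6, 0.41, 1.16, 0.15, 0, 0, 0],
  [0.6, 0.41, 1.16, 0.15, 0, 0, 0],
  [0.6, 0.45, 1.19, 0.19, 0, 0, 0],
  [0.6, 0, 0, 0, 0, 0, 0],
  [0.6, 0, 0, 0, 0, 0, 0],
])

```text
clock: 9.75
eef_pos: [567.7, 123.5, 172.3]
tool_rot: [1.57, 1.014, -0.244]
force: [-0.6, -0.5, -0.0]
width: 51.2
```

```bash
python3 chk.py
```

```text
t 9.75 pos [567.7 123.5 172.3] F [-0.55 -0.52 -0.  ] w 51.2 q [-0.06  0.57 -0.59  2.22  1.64  0.68 -2.24]
uvn [-21.8  94.6  98.9] red uv [-43.60052262 -52.69663325] rot left [-0.01 -0.08 -0.1 ] Fn 0.22
```

arm_command([
  [0.6, 0.395, -0.1, -0.63, 0, 0, 0],
  [0.6, 0.395, -0.1, -0.63, 0, 0, 0],
  [0.6, 0.395, -0.1, -0.63, 0, 0, 0],
  [0.6, 0.395, -0.1, -0.63, 0, 0, 0],
  [0.6, 0.395, -0.1, -0.63, 0, 0, 0],
  [0.6, 0.395, -0.1, -0.63, 0, 0, 0],
  [0.6, 0.395, -0.1, -0.63, 0, 0, 0],
  [0.6, 0.395, -0.1, -0.63, 0, 0, 0],
  [0.6, 0.395, -0.1, -0.63, 0, 0, 0],
  [0.6, 0.395, -0.1, -0.63, 0, 0, 0],
  [0.6, 0.395, -0.1, -0.63, 0, 0, 0],
  [0.6, 0.395, -0.1, -0.63, 0, 0, 0],
  [0.6, 0, 0, 0, 0, 0, 0],
  [0.6, 0, 0, 0, 0, 0, 0],
])

```text
clock: 10.92
eef_pos: [615.1, 111.1, 96.9]
tool_rot: [1.57, 1.014, -0.245]
force: [-0.0, -0.1, 0.4]
width: 51.1
```

```bash
python3 chk.py;  python3 - <<'E'
from h import *
import cv2
a=ctrl.get_image("side");b=ctrl.get_image("top")
cv2.imwrite("pics/t4.png",cv2.resize(b[140:190,180:250],None,fx=10,fy=10,interpolation=cv2.INTER_CUBIC))
cv2.imwrite("pics/s4.png",cv2.resize(a[190:250,160:240],None,fx=10,fy=10,interpolation=cv2.INTER_CUBIC))
E
```

```text
t 10.9167 pos [615.1 111.1  96.9] F [-0.01 -0.13  0.42] w 51.1 q [-0.03  0.76 -0.56  2.16  1.87  0.72 -2.37]
uvn [-20.2  94.1   9. ] red uv [-43.60052262 -52.69663325] rot left [-0.01 -0.07 -0.07] Fn 0.34
```

View pics/t4.png

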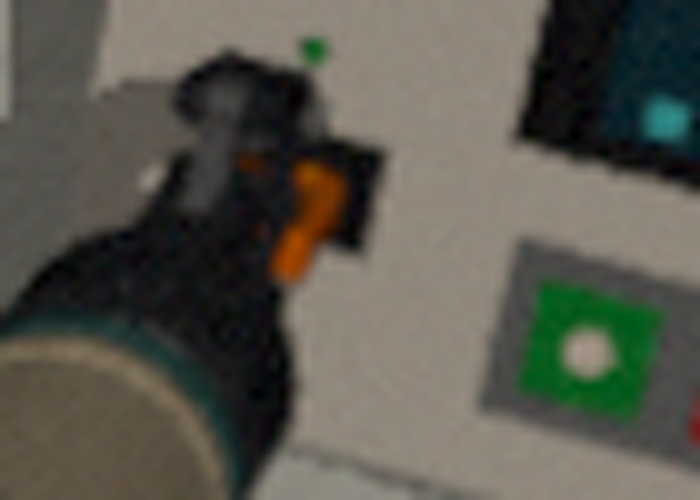

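View pics/s4.png

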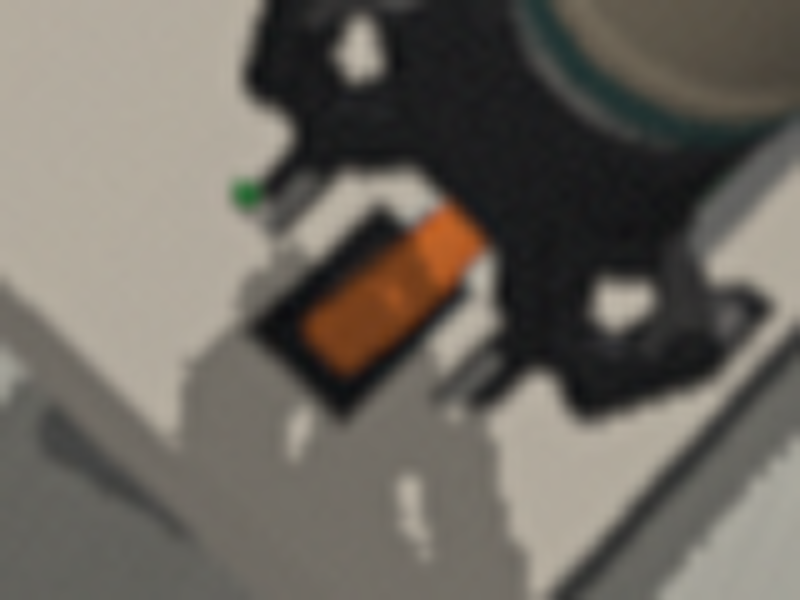

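Side view: the fingers straddle the key symmetrically, with tips at (285,210) and (465,380). Closing after a 2 mm shift towards -y.

arm_command([
  [0.6, -0.05, -0.2, 0, 0, 0, 0],
  [0.4, 0, 0, 0, 0, 0, 0],
  [0, 0, 0, 0, 0, 0, 0],
  [0, 0, 0, 0, 0, 0, 0],
  [0, 0, 0, 0, 0, 0, 0],
  [0, 0, 0, 0, 0, 0, 0],
  [0, 0, 0, 0, 0, 0, 0],
  [0, 0, 0, 0, 0, 0, 0],
])

```text
clock: 11.68
eef_pos: [614.7, 109.3, 97.9]
tool_rot: [1.571, 1.012, -0.244]
force: [-4.0, 0.1, 6.2]
width: 15.3
```

```bash
python3 chk.py
```

```text
t 11.6833 pos [614.7 109.3  97.9] F [-4.01  0.09  6.24] w 15.3 q [-0.03  0.76 -0.56  2.17  1.87  0.72 -2.37]
uvn [-19.7  92.3   9.8] red uv [-43.60052262 -52.69663325] rot left [ 0.    0.   -0.09] Fn 7.36
```

arm_command([
  [0, -0.1, 0.025, 0.17, 0, 0, 0],
  [0, -0.1, 0.025, 0.17, 0, 0, 0],
  [0, -0.1, 0.025, 0.17, 0, 0, 0],
  [0, -0.1, 0.025, 0.17, 0, 0, 0],
])

```text
clock: 12.02
eef_pos: [610.7, 110.1, 103.9]
tool_rot: [1.571, 1.014, -0.244]
force: [1.3, -0.2, -0.5]
width: 14.7
```

```bash
python3 chk.py
```

```text
t 12.0167 pos [610.7 110.1 103.9] F [ 1.28 -0.24 -0.53] w 14.7 q [-0.03  0.75 -0.56  2.17  1.86  0.71 -2.37]
uvn [-20.   92.1  17. ] red uv [-43.60052262 -52.69663325] rot left [-0.02 -0.07 -0.06] Fn -1.14
```

Continuing straight out until well clear.

arm_command([
  [0, -0.26, 0.065, 0.42, 0, 0, 0],
  [0, -0.26, 0.065, 0.42, 0, 0, 0],
  [0, -0.26, 0.065, 0.42, 0, 0, 0],
  [0, -0.26, 0.065, 0.42, 0, 0, 0],
  [0, -0.51, 0.13, 0.85, 0, 0, 0],
  [0, -0.51, 0.13, 0.85, 0, 0, 0],
  [0, -0.51, 0.13, 0.85, 0, 0, 0],
  [0, -0.51, 0.13, 0.85, 0, 0, 0],
  [0, -0.51, 0.13, 0.85, 0, 0, 0],
  [0, -0.51, 0.13, 0.85, 0, 0, 0],
  [0, 0, 0, 0, 0, 0, 0],
  [0, 0, 0, 0, 0, 0, 0],
])

```text
clock: 13.02
eef_pos: [569.8, 121.0, 173.1]
tool_rot: [1.572, 1.011, -0.243]
force: [0.2, 0.4, -1.0]
width: 15.5
```

```bash
python3 chk.py;  python3 - <<'E'
from h import *
import cv2
a=ctrl.get_image("side");b=ctrl.get_image("top")
cv2.imwrite("pics/t5.png",cv2.resize(b[130:280,80:280],None,fx=4,fy=4,interpolation=cv2.INTER_CUBIC))
cv2.imwrite("pics/s5.png",cv2.resize(a[170:384,130:330],None,fx=2.8,fy=2.8,interpolation=cv2.INTER_CUBIC))
E
```

```text
t 13.0167 pos [569.8 121.  173.1] F [ 0.16  0.42 -0.99] w 15.5 q [-0.05  0.57 -0.59  2.22  1.65  0.67 -2.24]
uvn [-19.2  92.7  98.2] red uv [-43.60052262 -52.69663325] rot left [-0.02  0.06 -0.11] Fn -0.86
```

View pics/t5.png

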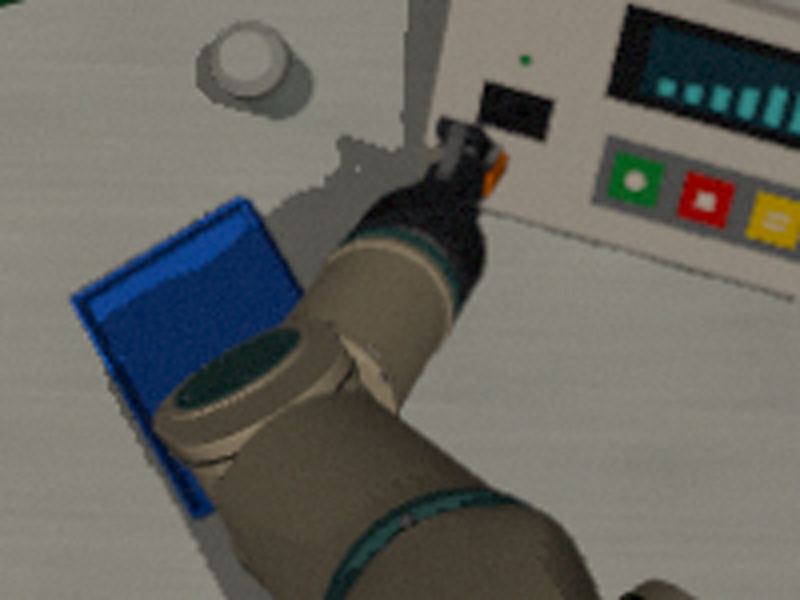

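View pics/s5.png

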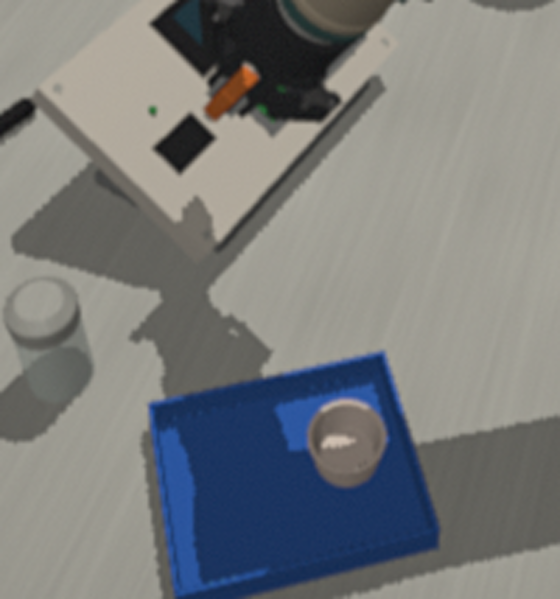

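The data key is out and in the jaws, orange at (232,92) in the side zoom, and the socket at (185,143) is empty. In the side zoom the tray corners are at (150,405), (385,352), (438,530) and (178,590), with the ramekin at (346,440).

Run:
```python
from h import *
S=lambda x,y:np.array([x,y])/2.8-.3+[130,170]
T=lambda x,y:np.array([x,y])/4-.4+[80,130]
D=[(75,95,"side",S(150,404)),(75,-95,"side",S(385,352)),(-75,-95,"side",S(438,530)),(-75,95,"side",S(178,592)),
(75,95,"top",T(243,198)),(-75,95,"top",T(73,298)),(-75,-95,"top",T(200,517))]
q=np.load("q.npy")
o={"side":q[5:7],"top":q[7:9]}
def f(p):
    c,s=np.cos(p[2]),np.sin(p[2])
    return np.concatenate([proj([p[0]+c*x-s*y,p[1]+s*x+c*y,32],n)+o[n]-t for x,y,n,t in D])
z=least_squares(f,[450,337,-1.0]);p=z.x;print(p,z.fun.round(1));np.save("tray.npy",p)
c,s=np.cos(p[2]),np.sin(p[2]);ty=np.array([-s,c]);tx=np.array([c,s])
print("tray x,y axes",tx,ty)
g=p[:2]+35*ty
print("grasp xy",g,"az",np.arctan2(g[1],g[0]),np.arctan2(ty[1],ty[0]))
for r in([406,295],):print("ramekin local",(np.array(r)-p[:2])@tx,(np.array(r)-p[:2])@ty)
# tool: x = 45deg down along ty ; y horizontal
th=np.radians(45);st_,rr=st()
h=np.array([*ty,0]);X=np.sin(th)*h+np.array([0,0,-np.cos(th)])
for sg in(1,-1):
    Y=sg*np.cross([0,0,1],h);Rt=R.from_matrix(np.c_[X,Y,np.cross(X,Y)])
    v=np.degrees((Rt*rr.inv()).as_rotvec());print(sg,Y.round(2),v.round(1),np.linalg.norm(v).round(1))
```

```text
[442.14139789 327.1883092   -0.9950405 ] [-0.7 -1.3  0.2 -1.2  1.3 -0.5 -1.2  1.   0.2 -0.6 -0.5  0.4 -1.3  1.3]
tray x,y axes [ 0.54446892 -0.83878102] [0.83878102 0.54446892]
grasp xy [471.49873344 346.24472149] az 0.6334091271900201 0.5757558307648604
ramekin local 7.321074710444024 -47.84025246006537
1 [-0.54  0.84  0.  ] [-60.3 -21.7 112.9] 129.9
-1 [ 0.54 -0.84 -0.  ] [ 53.7  -0.8 -27.3] 60.3
```

arm_command([
  [0, -0.6, 1.0, 1.0, 0, 0, 0],
  [0, -0.6, 1.0, 1.0, 0, 0, 0],
  [0, -0.6, 1.0, 1.0, 2.5, 0, -1.3],
  [0, -0.6, 1.2, 1.0, 2.5, 0, -1.3],
  [0, -0.6, 1.2, 1.0, 2.5, 0, -1.3],
  [0, -0.6, 1.2, 1.0, 2.5, 0, -1.3],
  [0, -0.6, 1.2, 0, 2.5, 0, -1.3],
  [0, -0.6, 1.2, 0, 2.5, 0, -1.3],
  [0, 0, 0, 0, 0, 0, 0],
  [0, 0, 0, 0, 0, 0, 0],
])

```text
clock: 13.95
eef_pos: [521.7, 210.2, 231.6]
tool_rot: [2.073, 1.039, 0.052]
force: [-0.3, -0.0, -1.2]
width: 15.4
```

```bash
cat > chk2.py <<'E'
from h import *
p=np.load("tray.npy");s,r=st()
c,sn=np.cos(p[2]),np.sin(p[2]);h=np.array([-sn,c,0]);th=np.radians(45)
X=np.sin(th)*h+np.array([0,0,-np.cos(th)]);Y=-np.cross([0,0,1],h)
Rt=R.from_matrix(np.c_[X,Y,np.cross(X,Y)])
v=np.degrees((Rt*r.inv()).as_rotvec())
T=np.array([*(p[:2]+35*h[:2]),45])+19*X
print("t",s["clock"],"pos",s["eef_pos"].round(1),"target",T.round(1),"d",(T-s["eef_pos"]).round(1),"rot",v.round(2),"F",s["force"].round(1),"w",round(s["width"],1),"q",s["qpos"].round(2))
E
python3 chk2.py
```

```text
t 13.95 pos [521.7 210.2 231.6] target [482.8 353.6  31.6] d [ -38.9  143.4 -200.1] rot [ 38.73  -0.86 -19.7 ] F [-0.3 -0.  -1.2] w 15.4 q [-0.09  0.43 -0.68  2.22  1.42  0.57 -2.37]
```

arm_command([
  [0, -0.6, 1.5, 0, 3.2, -0.1, -1.6],
  [0, -0.6, 1.5, 0, 3.2, -0.1, -1.6],
  [0, -0.6, 1.5, 0, 3.2, -0.1, -1.6],
  [0, -0.6, 1.5, 0, 3.2, -0.1, -1.6],
  [0, -0.6, 1.5, 0, 3.2, -0.1, -1.6],
  [0, -0.6, 1.5, 0, 3.2, -0.1, -1.6],
  [0, 0, 0, 0, 0, 0, 0],
  [0, 0, 0, 0, 0, 0, 0],
])

```text
clock: 14.62
eef_pos: [489.8, 287.8, 223.8]
tool_rot: [2.581, 0.987, 0.345]
force: [1.2, -0.8, -0.2]
width: 15.3
```

```bash
python3 chk2.py
```

```text
t 14.6167 pos [489.8 287.8 223.8] target [482.8 353.6  31.6] d [  -7.1   65.8 -192.3] rot [ 23.08  -1.05 -11.89] F [ 1.2 -0.8 -0.2] w 15.3 q [ 0.06  0.58 -1.09  2.27  1.67  0.75 -2.92]
```

Run:
```python
from h import *
s,r=st();X=r.as_matrix()[:,0];print(X, -6*X, "y",r.as_matrix()[:,1])
```

```text
[ 0.51846934  0.18636504 -0.83454036] [-3.11081605 -1.11819022  5.00724217] y [ 0.70399618 -0.6470002   0.29288244]
```

arm_command([
  [0, 0, 0, 0, -3.1, -1.1, 5.0],
  [0, 0, 0, 0, -3.1, -1.1, 5.0],
  [0, 0, 0, 0, -3.1, -1.1, 5.0],
  [0, 0, 0, 0, -3.1, -1.1, 5.0],
  [0, 0, 0, 0, -3.1, -1.1, 5.0],
  [0, 0, 0, 0, -3.1, -1.1, 5.0],
  [0, 0, 0, 0, -3.1, -1.1, 5.0],
  [0, 0, 0, 0, -3.1, -1.1, 5.0],
  [0, 0, 0, 0, -3.1, -1.1, 5.0],
  [0, 0, 0, 0, -3.1, -1.1, 5.0],
  [0, 0, 0, 0, -3.1, -1.1, 5.0],
  [0, 0, 0, 0, -3.1, -1.1, 5.0],
  [0, 0, 0, 0, -3.1, -1.1, 5.0],
  [0, 0, 0, 0, -3.1, -1.1, 5.0],
  [0, 0, 0, 0, -3.1, -1.1, 5.0],
  [0, 0, 0, 0, 0, 0, 0],
])

```text
clock: 15.95
eef_pos: [491.5, 286.3, 226.4]
tool_rot: [1.008, 0.988, 0.341]
force: [-0.4, -0.5, -1.5]
width: 15.7
```

```bash
sed -i 's/Y=-np.cross(\[0,0,1\],h)/Y=np.cross([0,0,1],h)/' chk2.py; python3 chk2.py
```

```text
t 15.95 pos [491.5 286.3 226.4] target [482.8 353.6  31.6] d [  -8.7   67.3 -194.9] rot [-28.56 -26.16  57.75] F [-0.4 -0.5 -1.5] w 15.7 q [-0.02  0.51 -0.95  2.27  1.66  0.65 -1.36]
```

arm_command([
  [0, -0.06, 0.48, 0, -2.04, -1.87, 4.13],
  [0, -0.06, 0.48, 0, -2.04, -1.87, 4.13],
  [0, -0.06, 0.48, 0, -2.04, -1.87, 4.13],
  [0, -0.06, 0.48, 0, -2.04, -1.87, 4.13],
  [0, -0.06, 0.48, -0.5, -2.04, -1.87, 4.13],
  [0, -0.06, 0.48, -0.5, -2.04, -1.87, 4.13],
  [0, -0.06, 0.48, -0.5, -2.04, -1.87, 4.13],
  [0, -0.06, 0.48, -0.5, -2.04, -1.87, 4.13],
  [0, -0.06, 0.48, -0.5, -2.04, -1.87, 4.13],
  [0, -0.06, 0.48, -0.5, -2.04, -1.87, 4.13],
  [0, -0.06, 0.48, -0.5, -2.04, -1.87, 4.13],
  [0, -0.06, 0.48, -0.5, -2.04, -1.87, 4.13],
  [0, -0.06, 0.48, -0.5, -2.04, -1.87, 4.13],
  [0, -0.06, 0.48, -0.5, -2.04, -1.87, 4.13],
  [0, 0, 0, 0, 0, 0, 0],
  [0, 0, 0, 0, 0, 0, 0],
])

```text
clock: 17.28
eef_pos: [482.2, 354.4, 175.4]
tool_rot: [0.002, 0.792, 0.573]
force: [-0.5, -0.3, 0.1]
width: 15.5
```

```bash
python3 chk2.py
```

```text
t 17.2833 pos [482.2 354.4 175.4] target [482.8 353.6  31.6] d [   0.5   -0.9 -143.9] rot [ 0.14 -0.36  0.23] F [-0.5 -0.3  0.1] w 15.5 q [-0.19  0.71 -0.83  2.43  2.37  0.88 -0.85]
```

arm_command([
  [0, 0, 0, -1.0, 0, 0, 0],
  [0, 0, 0, -1.0, 0, 0, 0],
  [0, 0, 0, -1.0, 0, 0, 0],
  [0, 0, 0, -1.0, 0, 0, 0],
  [0, 0, 0, -1.0, 0, 0, 0],
  [0, 0, 0, -1.0, 0, 0, 0],
  [0, 0, 0, -1.0, 0, 0, 0],
  [0, 0, 0, -1.0, 0, 0, 0],
  [0, 0, 0, -1.0, 0, 0, 0],
  [0, 0, 0, 0, 0, 0, 0],
  [0, 0, 0, 0, 0, 0, 0],
])

```text
clock: 18.2
eef_pos: [481.8, 355.3, 85.6]
tool_rot: [0.003, 0.792, 0.576]
force: [-0.3, -0.4, -0.9]
width: 15.3
```

```bash
python3 chk2.py;  python3 - <<'E'
from h import *
import cv2
a=ctrl.get_image("side");b=ctrl.get_image("top")
cv2.imwrite("pics/t6.png",cv2.resize(b[130:280,80:280],None,fx=4,fy=4,interpolation=cv2.INTER_CUBIC))
cv2.imwrite("pics/s6.png",cv2.resize(a[234:384,130:330],None,fx=4,fy=4,interpolation=cv2.INTER_CUBIC))
E
```

```text
t 18.2 pos [481.8 355.3  85.6] target [482.8 353.6  31.6] d [  0.9  -1.7 -54. ] rot [ 0.1  -0.36  0.09] F [-0.3 -0.4 -0.9] w 15.3 q [-0.24  0.97 -0.79  2.45  2.53  1.14 -0.92]
```

View pics/t6.png

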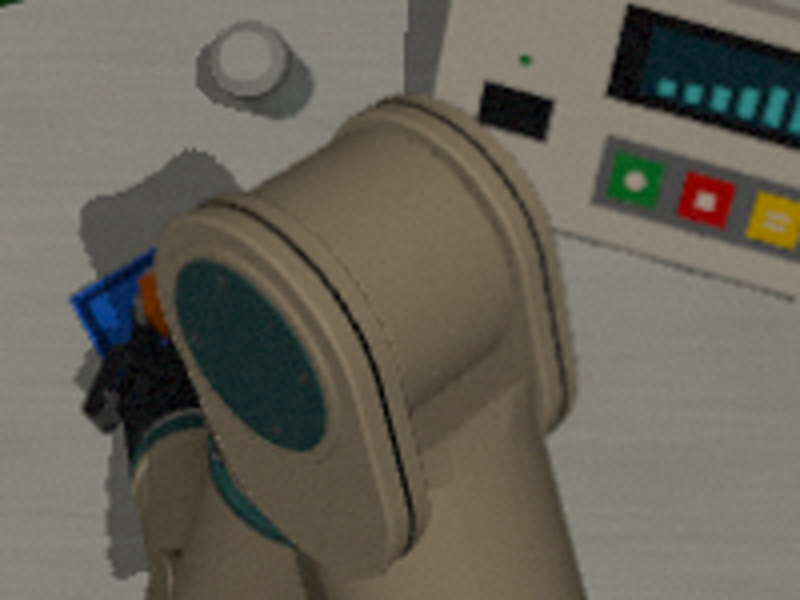

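View pics/s6.png

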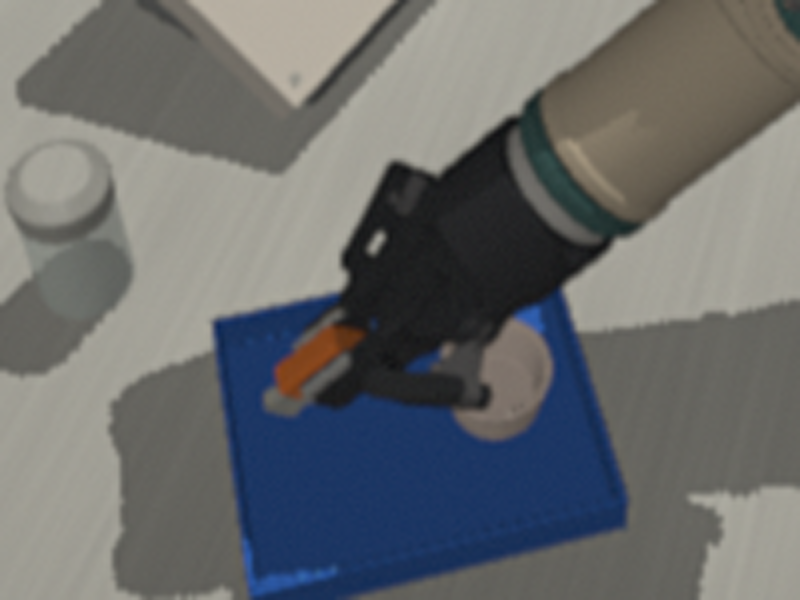

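Side view: the key is tilted with its blade tip at (280,402), over the free half of the tray, and the gripper body is above the ramekin at (500,380). By calculation the body clears the ramekin by about 14 mm at the bottom, so I'm lowering.

arm_command([
  [0, 0.02, -0.03, -0.8, 0, 0, 0],
  [0, 0.02, -0.03, -0.8, 0, 0, 0],
  [0, 0.02, -0.03, -0.8, 0, 0, 0],
  [0, 0.02, -0.03, -0.8, 0, 0, 0],
  [0, 0.02, -0.03, -0.8, 0, 0, 0],
  [0, 0, 0, -0.4, 0, 0, 0],
  [0, 0, 0, 0, 0, 0, 0],
  [0, 0, 0, 0, 0, 0, 0],
])

```text
clock: 18.97
eef_pos: [482.0, 354.3, 41.0]
tool_rot: [0.003, 0.792, 0.579]
force: [0.5, 0.0, -1.1]
width: 15.2
```

```bash
python3 chk2.py;  python3 - <<'E'
from h import *
import cv2
a=ctrl.get_image("side")
cv2.imwrite("pics/s7.png",cv2.resize(a[264:384,150:310],None,fx=5,fy=5,interpolation=cv2.INTER_CUBIC))
E
```

```text
t 18.9667 pos [482.  354.3  41. ] target [482.8 353.6  31.6] d [ 0.7 -0.8 -9.5] rot [ 0.09 -0.39 -0.04] F [ 0.5  0.  -1.1] w 15.2 q [-0.25  1.09 -0.76  2.45  2.61  1.23 -0.93]
```

View pics/s7.png

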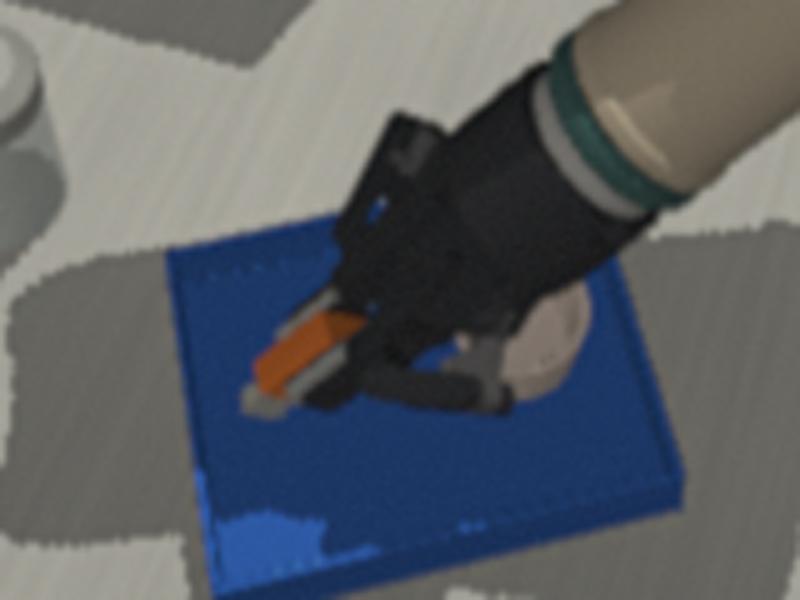

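The blade tip is at (255,402), about 60 zoomed px inside the far wall, and the ramekin is untouched. Lowering in small steps until contact.

arm_command([
  [0, 0, 0, -0.2, 0, 0, 0],
  [0, 0, 0, -0.2, 0, 0, 0],
  [0, 0, 0, -0.2, 0, 0, 0],
  [0, 0, 0, 0, 0, 0, 0],
])

```text
clock: 19.35
eef_pos: [482.4, 354.3, 35.4]
tool_rot: [0.003, 0.791, 0.578]
force: [-0.3, 0.0, -0.2]
width: 15.0
```

arm_command([
  [0, 0, 0, -0.2, 0, 0, 0],
  [0, 0, 0, 0, 0, 0, 0],
])

```text
clock: 19.52
eef_pos: [482.3, 354.3, 33.3]
tool_rot: [0.003, 0.791, 0.578]
force: [-1.1, 0.3, -1.5]
width: 15.3
```

arm_command([
  [0, 0, 0, -0.15, 0, 0, 0],
  [0, 0, 0, 0, 0, 0, 0],
])

```text
clock: 19.68
eef_pos: [482.3, 354.3, 31.8]
tool_rot: [0.003, 0.791, 0.578]
force: [-0.4, -0.2, -0.5]
width: 15.3
```

```bash
python3 chk2.py
```

```text
t 19.6833 pos [482.3 354.3  31.8] target [482.8 353.6  31.6] d [ 0.5 -0.7 -0.3] rot [ 0.09 -0.36 -0.03] F [-0.4 -0.2 -0.5] w 15.3 q [-0.25  1.12 -0.75  2.45  2.63  1.25 -0.93]
```

arm_command([
  [0, 0, 0, -0.1, 0, 0, 0],
  [0, 0, 0, 0, 0, 0, 0],
])

```text
clock: 19.85
eef_pos: [482.3, 354.3, 30.9]
tool_rot: [0.003, 0.791, 0.578]
force: [0.3, 0.8, -0.1]
width: 15.5
```

arm_command([
  [0, 0, 0, -0.1, 0, 0, 0],
  [0, 0, 0, 0, 0, 0, 0],
])

```text
clock: 20.02
eef_pos: [482.4, 354.4, 30.1]
tool_rot: [0.003, 0.791, 0.579]
force: [-0.2, 1.1, -0.7]
width: 15.2
```

arm_command([
  [0, 0, 0, -0.1, 0, 0, 0],
  [0, 0, 0, 0, 0, 0, 0],
])

```text
clock: 20.18
eef_pos: [482.4, 354.5, 29.6]
tool_rot: [0.003, 0.79, 0.579]
force: [-0.8, -1.2, 4.3]
width: 15.1
```

Contact at 4 N. Opening slowly so the key settles.

arm_command([
  [0.19, 0, 0, 0, 0, 0, 0],
  [0.2, 0, 0, 0, 0, 0, 0],
  [0.21, 0, 0, 0, 0, 0, 0],
  [0.22, 0, 0, 0, 0, 0, 0],
  [0.24, 0, 0, 0, 0, 0, 0],
  [0.26, 0, 0, 0, 0, 0, 0],
  [0.3, 0, 0, 0, 0, 0, 0],
  [0.35, 0, 0, 0, 0, 0, 0],
  [0.4, 0, 0, 0, 0, 0, 0],
  [0.45, 0, 0, 0, 0, 0, 0],
  [0.45, 0, 0, 0, 0, 0, 0],
  [0.45, 0, 0, 0, 0, 0, 0],
])

```text
clock: 21.18
eef_pos: [482.3, 354.4, 29.1]
tool_rot: [0.003, 0.791, 0.579]
force: [-0.4, 0.1, 0.5]
width: 38.6
```

```bash
python3 chk2.py;  python3 - <<'E'
from h import *
import cv2
a=ctrl.get_image("side")
cv2.imwrite("pics/s8.png",cv2.resize(a[264:384,150:310],None,fx=5,fy=5,interpolation=cv2.INTER_CUBIC))
E
```

```text
t 21.1833 pos [482.3 354.4  29.1] target [482.8 353.6  31.6] d [ 0.5 -0.8  2.5] rot [ 0.08 -0.34 -0.04] F [-0.4  0.1  0.5] w 38.6 q [-0.25  1.13 -0.74  2.44  2.63  1.26 -0.93]
```

View pics/s8.png

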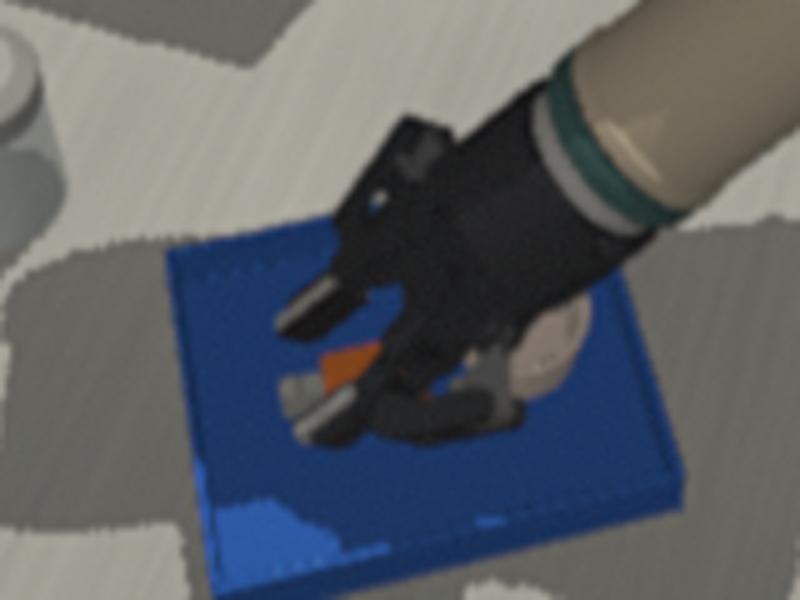

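The key has settled flat, with its blade at (300,395) and grip at (350,365), between the open fingers and clear of the ramekin. Backing straight out.

arm_command([
  [0.45, -0.3, -0.19, 0.35, 0, 0, 0],
  [0.45, -0.3, -0.19, 0.35, 0, 0, 0],
  [0.45, -0.6, -0.39, 0.71, 0, 0, 0],
  [0.45, -0.6, -0.39, 0.71, 0, 0, 0],
  [0.45, -0.6, -0.39, 0.71, 0, 0, 0],
  [0.45, -0.6, -0.39, 0.71, 0, 0, 0],
  [0.45, 0, 0, 1.5, 0, 0, 0],
  [0.45, 0, 0, 1.5, 0, 0, 0],
  [0.45, 0, 0, 1.5, 0, 0, 0],
  [0.45, 0, 0, 1.5, 0, 0, 0],
  [0.45, 0, 0, 1.5, 0, 0, 0],
  [0.45, 0, 0, 1.5, 0, 0, 0],
  [0.45, 0, 0, 1.5, 0, 0, 0],
  [0.45, 0, 0, 1.5, 0, 0, 0],
  [0.45, 0, 0, 0, 0, 0, 0],
  [0.45, 0, 0, 0, 0, 0, 0],
])

```text
clock: 22.57
eef_pos: [471.5, 352.3, 178.5]
tool_rot: [-0.002, 0.803, 0.576]
force: [0.5, -0.4, -0.6]
width: 38.3
```

```bash
python3 chk2.py;  python3 - <<'E'
from h import *
import cv2
a=ctrl.get_image("side");b=ctrl.get_image("top")
cv2.imwrite("pics/s9.png",a);cv2.imwrite("pics/t9.png",b)
for n in("data_key","ramekin","tray","shaker","squeeze_bottle","bowl"):
  for c in K:print(n,c,[(round(d["conf"],2),np.round(d["centre"])) for d in ctrl.spot_in(n,c)])
E
```

```text
t 22.5667 pos [471.5 352.3 178.5] target [482.8 353.6  31.6] d [  11.3    1.3 -146.9] rot [ 0.6  -0.8  -0.09] F [ 0.5 -0.4 -0.6] w 38.3 q [-0.01  0.9  -1.25  2.44  2.15  1.14 -0.56]
data_key side [(0.71, array([455., 345.,  31.]))]
data_key top []
ramekin side [(0.97, array([409., 292.,  21.])), (0.67, array([ 442., -336.,   40.]))]
ramekin top [(0.89, array([408., 298.,  15.]))]
tray side [(0.7, array([ 445., -337.,   39.]))]
tray top [(0.71, array([467., 315.,   5.]))]
shaker side [(0.58, array([640., 313.,  82.])), (0.5, array([ 655., -315.,   89.]))]
shaker top [(0.59, array([645., 291.,  99.]))]
squeeze_bottle side [(0.97, array([ 653., -314.,   89.]))]
squeeze_bottle top [(0.56, array([ 651., -325.,  124.]))]
bowl side [(0.94, array([ 443., -337.,   41.])), (0.57, array([408., 290.,  22.]))]
bowl top []
```

View pics/s9.png

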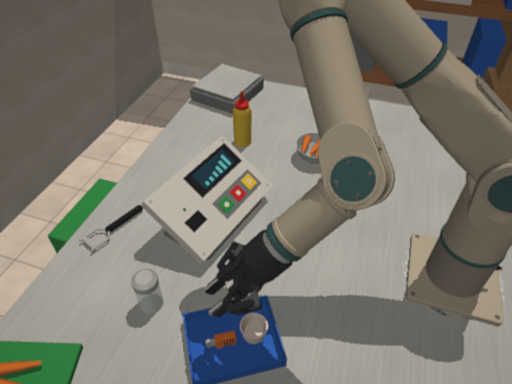

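The side view shows the key lying in the tray at about (222,341), beside the ramekin at (254,328). The bowl, bottle and shaker are where they were at the start, and the gripper is clear.

Run:
```python
from cell import ctrl
print(ctrl.finish_job(), ctrl.read_state()["clock"])
```

```text
the job is handed in; nothing more can be done
the job is handed in; nothing more can be done
```

I pressed the red stop key, then pulled out the data key and set it down in the tray, and handed the job in at about 23 s.

- **Red key:** I pressed it square to the panel with the shut fingertips. The last readings showed about 9.5 N and 9.1 N, held for roughly half a second. The pressing position was within about 1 mm of the fitted key centre, but I had no sensor reading on the green and yellow keys themselves.
- **Data key:** I pinched it across its 16 mm and pulled it straight out square to the panel. I lowered it at 45° until its blade touched the tray floor (about 4 N), then opened the fingers slowly. It rotated down onto its side rather than being laid fully flat.
- **Last picture:** the data key lies in the tray beside the ramekin, the socket is empty, and the gripper is clear of everything.
- **Bystanders:** the ramekin, shaker and bottle are where they were, within measurement error.
- **Checks that disagreed:** the side-camera network put the bowl about 25 mm from its first reading, but the arm was partly hiding it. Its visible edge in the picture had not moved. The networks' readings of the tray also differed because the arm was in the way, and the top camera did not detect the bowl or the data key at the end.
- **Detour:** my first choice of tool turn over the tray ran up against the last joint's range, so I turned the other way, high above the tray.

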